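# Run the marbles out of the lever dispenser and close its lid softly

## Robot

A 7-joint arm with a two-finger parallel gripper is mounted at the origin on the work surface. World frame = base frame: x ahead of the robot, y to its left, z up, the work surface at z = 0. Lengths are in m, angles in rad, forces in N, time in s.
With the tool pointing down it reaches from about 0.4 to 0.85 m from the base axis. Payload 10.4 kg.
Tool frame: the origin (TCP) lies at the very end of the fingers, on their centre line; the grasp point (between the pads) lies 19 mm behind it; x points along the fingers, z is the direction in which the jaws open and shut, and the axes are right-handed (so a half turn about x gives the same grasp; the last joint's range is limited). The gripper opens to 85 mm and grips with 20 to 120 N. Pads are 22 mm wide; open, the fingers measure 114 mm over their backs; the gripper's body (76 mm by 85 mm) begins 54 mm behind the grasp point. The pads swing forward as they close: fully open they stand 13 mm farther back than shut.
Start: joints at [-1.326, 0.332, -0.065, 1.46, 0.022, 1.35, -0.088], TCP at [0.165, 0.603, 0.231] pointing down, gripper open.
Joint ranges: [-2.6, 2.6], [-0.5, 2.12], [-1.47, 1.34], [0.16, 2.42], [-1.27, 4.41], [0.06, 2.06], [-2.6, 2.6]. Speed limits (rad/s): [2.22, 2.22, 2.79, 2.79, 3.14, 3.14, 3.14].

## Interface

Orientations are given as a unit quaternion [x, y, z, w].
In Python, from workcell import readout, camera, manip gives the robot as it stands.
- The arm moves only by the shell command python3 -m inch 'ROWS' [FORCE]. ROWS is JSON, a list of rows, each a list of 3 entries, a list of its own where there are three numbers: the turn, a rotation vector about the tool's x, y, z in degrees, then the shift along the tool's x, y, z in mm, then the closure, from 0 (fully open) to 1 (shut). In form: [[[wx, wy, wz], [dx, dy, dz], hand], ...]. A call has 1 to 10 rows; each row is the pose to reach, as a shift and turn from the pose measured when the call began, along the tool's axes at that moment; what a row does not reach only later rows make up. A row lasts 1/8 s, in which the tool goes at most 62.5 mm and 10.7 degrees, less where a joint would pass 70% of its speed; a pose out of reach is approached as far as the arm can. A call with a gripper value outside its range is refused whole. The fingers move at their own pace and stop on an object; FORCE is the grip in N (left out, the last holds). Time passes only in rows, so rows that repeat a pose let the fingers close. It gives the time, the measured TCP pose, the force and the opening at its end, in the units of the state.
- readout.get_obs(): the state, without advancing time (a new reading comes with each control period).
- camera(name): name is "side" or "top"; returns a dict with "pixels" (420x560x3 uint8, red, green, blue), "range_z" (420x560 float32, m along the optical axis (not along the pixel's ray), 0 where there is no reading), "intrinsics" (3x3 intrinsics, pixels), "extrinsics" (4x4, takes a point from world to camera coordinates). Camera axes: x right, y down, z forward; pixel columns grow to the right and rows downward; lengths in m; the calibration is good to about 2 mm. A picture is of the moment at which its call begins.
- manip.hand_in(): hands the job in, once; it reports no verdict.
The state is a dict: "clock": time; "joint_pos": joint angles; "joint_velocities": joint speeds; "tau": joint torques, N m; "position": TCP position; "ee_rot": TCP orientation; "ft_force": force on the tool from outside, world axes, zero at the start; "torque": the same for the moment, N m; "grip_width": opening from 0.0 (shut) to 1.0 (fully open).
Only numpy, scipy, OpenCV 4.12 (cv2) and the standard library are available. Lean on these libraries where they do the work, as an engineer would, in place of code of your own. Each camera call takes 0.05 s, during which the arm holds its last target.

## Task

Press the orange lever of the bamboo marble dispenser all the way down with your fingertips so its blue lid lifts, and keep it down until all three marbles have rolled out into the black tray. Then ease the lever slowly back up so the lid comes down shut without slamming, and finish clear of everything. Touch only the lever: nothing is picked up, and the lid, marbles, tray, pawns, jar and timer are not to be touched or shifted.

Things in the scene. Friction and masses are not known exactly. Their poses are not given: they have to be found in the camera images.
- dispenser: Bamboo marble dispenser, fixed. Origin: centre of its underside, on the table; z up. Its -x side is the front with a grey linkage cover and the lever; its chute runs down towards +y to a spout over the tray. Base 120 (x) x 178 (y) x 12 mm; chute housing x -24 to 24, y -88 to 88 mm, 140 mm high; grey cover x -48 to -24, y -20 to 70 mm, up to 158 mm high.
- paddle_top (a point): Centre of the upper face of the lever's orange paddle, the place to press; it moves with the lever. Paddle 40 (dispenser x) x 44 (y) x 8 mm. At rest this point is at dispenser (-167, 0, 97) mm, the paddle sloping 0.2 rad, free end (-x) higher; fully down it is 46 mm lower, nearly straight down, and slopes 0.2 rad the other way. Two 40 mm tall pawns stand 110 to 140 mm to either side.
- lever (a joint): Lever angle in rad: 0 at rest (up), 0.4 fully down at a solid stop. Its pivot runs along dispenser y at dispenser (-55, 0, 70) mm, 115 mm from the paddle's centre. A spring returns it: about 3 N on the paddle starts it, about 6 to 8 N holds it fully down. Let go, it flies up and the lid slams.
- hatch (a joint): Opening angle of the blue lid in rad: 0 shut, 1.2 fully open. It is linked to the lever and turns 3 times as far: lid = 3 x lever. Returning the paddle at about 30 mm/s lowers the lid at about 0.8 rad/s, which is gentle; 95 mm/s (2.5 rad/s) or more is a slam.
- hatch_edge (a point): Middle of the lower edge of the blue lid (48 mm wide, 92 mm long, 6 mm thick). The lid is hinged along dispenser x at its upper edge, at dispenser (0, 40, 140) mm, and slopes down towards +y; its lower edge swings out and up when it opens.
- tray: Black metal tray with a grey felt floor, loose, 160 (x) x 200 (y) x 30 mm, walls and floor 4 mm. Origin: centre of its underside. It stands at the dispenser's +y side with its edge under the spout.
- marble0_center (a point): Centre of the red marble, 22 mm across, 14 g. At the start it rests in the dispenser's chute behind the lid; lying in the tray its centre is 15 mm above the tray's underside. It rolls out by itself within about 2 s once the lid is open.
- marble1_center (a point): Centre of the yellow marble, 22 mm across, 14 g. At the start it rests in the dispenser's chute behind the lid; lying in the tray its centre is 15 mm above the tray's underside. It rolls out by itself within about 2 s once the lid is open.
- marble2_center (a point): Centre of the green marble, 22 mm across, 14 g. At the start it rests in the dispenser's chute behind the lid; lying in the tray its centre is 15 mm above the tray's underside. It rolls out by itself within about 2 s once the lid is open.
- pawn_blue: Blue acrylic pawn, loose, 40 mm tall, foot 26 mm across; origin at the centre of its foot. Bystander.
- pawn_yellow: Yellow acrylic pawn, loose, 40 mm tall, foot 26 mm across; origin at the centre of its foot. Bystander.
- pawn_purple: Purple acrylic pawn, loose, 40 mm tall, foot 26 mm across; origin at the centre of its foot. Bystander.
- pawn_green: Green acrylic pawn, loose, 40 mm tall, foot 26 mm across; origin at the centre of its foot. Bystander.
- jar: Frosted glass jar with lid, loose, 84 mm across, 92 mm tall; origin at the centre of its foot. Bystander.
- timer: Grey plastic timer with a small toggle switch on top, loose, 60 x 90 x 50 mm (65 mm with the switch); origin at the centre of its underside. Bystander.

How it is judged:
By the outcome, as a careful person would: the job done as asked, in the order asked, and still so for the second after the job is handed in, with the robot touching nothing.
It also fails if it takes over 32 s, if anything falls off the work surface, if the arm or the gripper's body presses on something with over 40 N, if the wrist force passes 120 N, or if a joint passes its speed limit or range.

## Working session

There is one attempt and no reset: what is moved stays moved. The work goes in short steps, Python scripts to look and compute and a shell command to move; the robot and the scene stay as the last step left them, time stands still between calls to the robot, and variables do not carry over. Pictures are saved under pics/ and viewed, and the job is handed in when it is done.

```bash
mkdir -p pics; ls
python3 - <<'E'
from workcell import readout, camera, manip
import cv2,numpy as np
o=readout.get_obs()
for k,v in o.items(): print(k,np.round(v,4))
for n in("side","top"):
    c=camera(n); cv2.imwrite(f"pics/{n}0.png",c["pixels"][:,:,::-1]); np.savez(f"{n}0.npz",**c)
    print(c["intrinsics"],c["extrinsics"])
E
```

```text
pics
clock 0.0
joint_pos [-1.3256  0.3329 -0.0647  1.461   0.0216  1.3499 -0.0885]
joint_velocities [ 0.0014 -0.0009 -0.      0.0002 -0.0007  0.0001 -0.0013]
tau [-2.00000e-04 -6.25426e+01  4.91000e-02 -3.91619e+01  1.61000e-02
  9.50000e-03  0.00000e+00]
position [0.1653 0.6023 0.2305]
ee_rot [-0.4291  0.5627  0.4284  0.5619]
ft_force [ 0.1605  0.7907 -0.3612]
torque [0.0093 0.0162 0.009 ]
grip_width 0.9989
[[543.76245299   0.         282.17649547]
 [  0.         543.76245299 217.27407305]
 [  0.           0.           1.        ]] [[ 0.9011599  -0.43303945  0.01968903 -0.52884952]
 [-0.23216639 -0.52050075 -0.821692    0.20424942]
 [ 0.36607321  0.73590475 -0.56959161  1.40005597]
 [ 0.          0.          0.          1.        ]]
[[453.09020022   0.         274.56871552]
 [  0.         453.09020022 216.7300806 ]
 [  0.           0.           1.        ]] [[-0.00360977 -0.99992904  0.01135276  0.0093324 ]
 [-0.99370295  0.00231544 -0.11202267  0.57795985]
 [ 0.11198844 -0.01168565 -0.9936408   1.38057095]
 [ 0.          0.          0.          1.        ]]
```

View pics/side0.png

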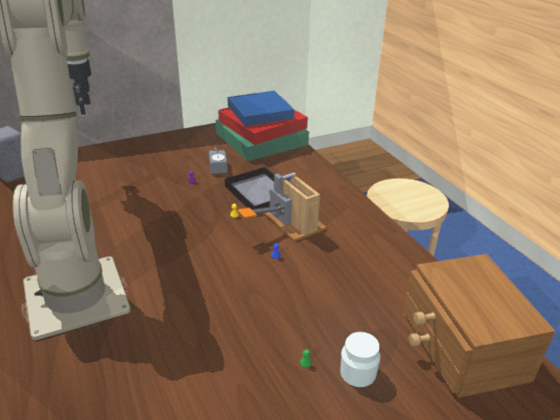

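View pics/top0.png

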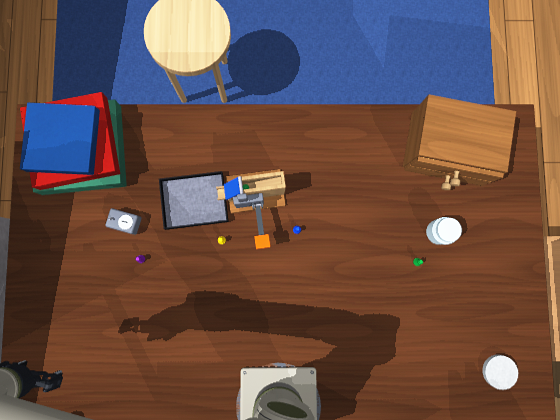

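The side view shows the paddle at about (248,212), the dispenser at (295,205) and pawns at (235,210) and (277,250). In the top view the paddle is at (262,241), the blue lid at (233,188), the tray at (195,200), and the near pawns at (222,240) and (297,230). Next I'll measure these.

```bash
cat > h.py <<'E'
import numpy as np,cv2
def pts(c,mask):
    K,E=c["intrinsics"],c["extrinsics"]; v,u=np.nonzero(mask&(c["range_z"]>0)); z=c["range_z"][v,u]
    P=np.stack([(u-K[0,2])/K[0,0]*z,(v-K[1,2])/K[1,1]*z,z],1)
    return (P-E[:3,3])@E[:3,:3]
def hsv(c): return cv2.cvtColor(c["pixels"],cv2.COLOR_RGB2HSV)
def box(m,u0,v0,u1,v1):
    b=np.zeros_like(m); b[v0:v1,u0:u1]=m[v0:v1,u0:u1]; return b
E
python3 - <<'E'
from h import *
for n,bx in (("top",dict(pad=(245,225,280,255),y=(212,230,232,250),b=(288,222,308,240),lid=(220,175,246,200),purple=(130,250,150,268))),("side",dict(pad=(236,203,262,220),y=(226,200,244,220),b=(268,238,288,262),lid=(270,172,300,190)))):
    c=dict(np.load(n+"0.npz")); H=hsv(c)
    rng=dict(pad=(5,17),y=(22,34),b=(105,130),lid=(100,125),purple=(130,160))
    for k,b in bx.items():
        lo,hi=rng[k]; m=(H[...,0]>=lo)&(H[...,0]<=hi)&(H[...,1]>(200 if k=="pad" else 150))&(H[...,2]>(150 if k=="pad" else 80))
        P=pts(c,box(m,*b)); 
        print(n,k,len(P),np.round(np.median(P,0),4),np.round(P.min(0),3),np.round(P.max(0),3))
        if k=="pad":
            v,u=np.nonzero(box(m,*b)); print(u.min(),u.max(),v.min(),v.max(),u.mean(),v.mean(),np.round(cv2.minAreaRect(P[:,:2].astype(np.float32)*1000),1) if 0 else cv2.minAreaRect((P[:,:2]*1000).astype(np.float32)))
            A=np.c_[P[:,:2]-P[:,:2].mean(0),np.ones(len(P))]; print("plane",np.linalg.lstsq(A,P[:,2],rcond=None)[0],P.mean(0))
    # housing top plane
    if n=="top":
        Q=pts(c,np.ones(H.shape[:2],bool)).reshape(-1,3)
        Z=Q[(abs(Q[:,0]-0.62)<.15)&(abs(Q[:,1])<.25)]
        for lo,hi in((.13,.147),(.147,.17),(.008,.016)):
            s=Z[(Z[:,2]>lo)&(Z[:,2]<hi)]; print(lo,len(s),cv2.minAreaRect((s[:,:2]*1000).astype(np.float32)))
E
python3 - <<'E'
import cv2
a=cv2.imread("pics/top0.png")[150:270,130:320]; cv2.imwrite("pics/topz.png",cv2.resize(a,None,fx=4,fy=4,interpolation=2))
a=cv2.imread("pics/side0.png")[150:270,180:340]; cv2.imwrite("pics/sidez.png",cv2.resize(a,None,fx=4,fy=4,interpolation=2))
E
```

```text
top pad 201 [0.4985 0.0458 0.0964] [ 0.478  0.022 -0.004] [0.52  0.073 0.107]
254 270 234 248 261.910447761194 241.20398009950247 ((498.891357421875, 47.06504821777344), (38.359310150146484, 47.53459167480469), 7.847032070159912)
plane [0.28233014 0.05209254 0.09169089] [0.49826386 0.0461343  0.09169089]
top y 51 [0.507  0.1731 0.0147] [ 0.498  0.164 -0.   ] [0.52  0.187 0.046]
top b 51 [ 0.5387 -0.0613  0.0166] [ 0.529 -0.074 -0.007] [ 0.55  -0.051  0.047]
top lid 245 [0.6542 0.1376 0.1048] [ 0.629  0.111 -0.001] [0.691 0.169 0.148]
top purple 59 [0.4489 0.4247 0.0135] [ 0.439  0.417 -0.003] [0.461 0.448 0.044]
0.13 432 ((657.6495361328125, 51.172916412353516), (68.1107406616211, 143.94667053222656), 8.14612102508545)
0.147 106 ((649.5720825195312, 103.90897369384766), (68.43157196044922, 25.730443954467773), 1.5747106075286865)
0.008 820 ((620.5992431640625, 0.371002197265625), (292.79998779296875, 499.54888916015625), 0.6002311706542969)
side pad 93 [0.4919 0.0446 0.0983] [0.475 0.025 0.091] [0.512 0.07  0.106]
238 255 209 216 246.247311827957 212.23655913978496 ((493.7632751464844, 47.22711944580078), (44.56866455078125, 37.634029388427734), 89.64948272705078)
plane [-0.18889414 -0.05812654  0.09843114] [0.49224808 0.04524462 0.09843114]
side y 77 [0.5024 0.1735 0.0147] [ 0.491  0.161 -0.003] [0.521 0.239 0.044]
side b 69 [ 0.5341 -0.0654  0.0154] [ 0.525 -0.075  0.001] [ 0.544 -0.044  0.045]
side lid 1 [0.6618 0.1206 0.1273] [0.662 0.121 0.127] [0.662 0.121 0.127]
```

View pics/topz.png

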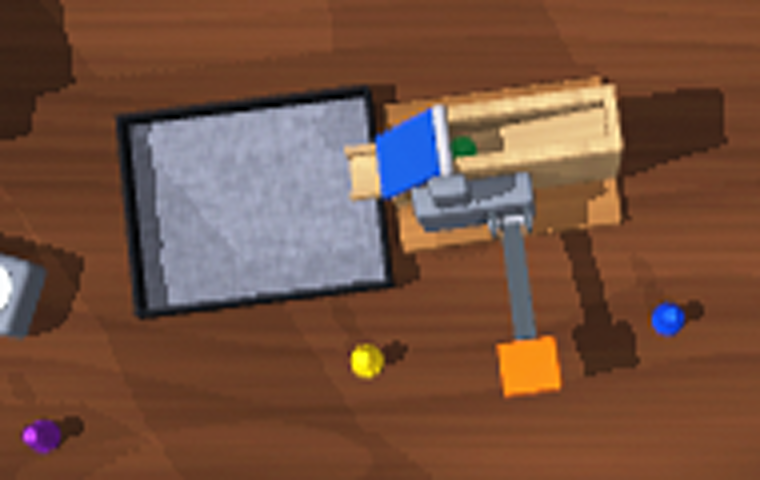

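View pics/sidez.png

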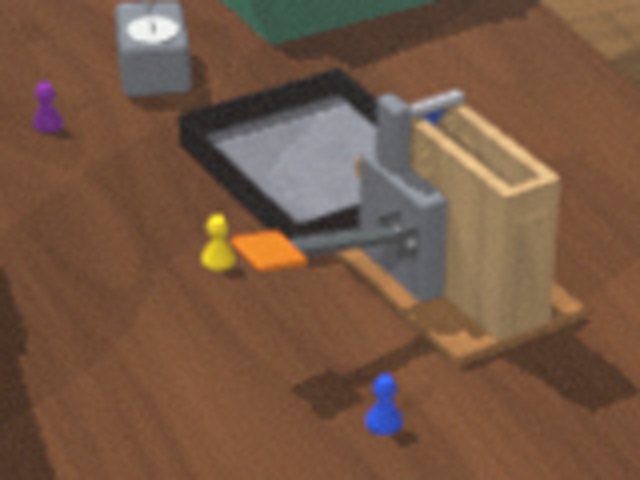

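```bash
cat >> h.py <<'E'
from scipy.spatial.transform import Rotation as R
def ray(c,u,v,z):
    K,E=c["intrinsics"],c["extrinsics"]; d=E[:3,:3].T@np.array([(u-K[0,2])/K[0,0],(v-K[1,2])/K[1,1],1]); o=-E[:3,:3].T@E[:3,3]
    return o+d*(z-o[2])/d[2]
def goal(p,yaw_z=None):
    """shift (mm) in tool axes, turn to tool x down and tool z along world angle yaw_z"""
    from workcell import readout
    o=readout.get_obs(); r=R.from_quat(o["ee_rot"]); s=r.inv().apply(np.array(p)-o["position"])*1000
    w=None
    if yaw_z is not None:
        best=None
        for a in (yaw_z,yaw_z+np.pi):
            x=np.array([0,0,-1.]);z=np.array([np.cos(a),np.sin(a),0]);y=np.cross(z,x)
            q=(r.inv()*R.from_matrix(np.stack([x,y,z],1))).as_rotvec(degrees=True)
            if best is None or np.linalg.norm(q)<np.linalg.norm(best): best=q
        w=best
    return np.round(s,1),None if w is None else np.round(w,1)
E
python3 - <<'E'
from h import *
from workcell import readout
c=dict(np.load("top0.npz")); s=dict(np.load("side0.npz"))
a=ray(c,262,241.3,.097); b=ray(s,246.8,212.4,.097); print("pad",a,b)
f=np.array([0.139,0]) 
print("sp yaw from tray edges:")
# zoom pixel -> orig: /4 + (130,150)
g=lambda u,v,z: ray(c,130+u/4,150+v/4,z)
for e in ((118,115,370,87,.03),(140,317,390,284,.03),(425,215,620,178,.012)): 
    d=g(e[0],e[1],e[4])-g(e[2],e[3],e[4]); print(np.degrees(np.arctan2(-d[0],d[1])),np.linalg.norm(d))
o=readout.get_obs(); print(np.round(R.from_quat(o["ee_rot"]).as_matrix(),3))
for z in(np.radians(98),np.radians(8)): print(goal([.497,.046,.20],z), goal([.38,.30,.23],z))
E
```

```text
pad [0.49770208 0.04579492 0.097     ] [0.4941329  0.04572829 0.097     ]
sp yaw from tray edges:
6.399877378421747 0.19888896984035684
7.437778911037704 0.19532510219821675
10.755411917695104 0.15759472130142788
[[-0.    -0.964  0.265]
 [-0.001  0.265  0.964]
 [-1.    -0.    -0.001]]
(array([  31.2, -467.1, -448.8]), array([-23.3,  -0.1,  -0. ])) (array([   0.9, -287.1, -234.8]), array([-23.3,  -0.1,  -0. ]))
(array([  31.2, -467.1, -448.8]), array([66.7, -0.1,  0. ])) (array([   0.9, -287.1, -234.8]), array([66.7, -0.1,  0. ]))
```

```bash
python3 -m inch '[[[-1,0,0],[0,-14,-13],1],[[-3,0,0],[0,-42,-40],1],[[-5,0,0],[0,-79,-76],1],[[-8,0,0],[0,-116,-112],1],[[-11,0,0],[0,-153,-148],1],[[-14,0,0],[0,-190,-184],1],[[-17,0,0],[0,-227,-220],1],[[-20,0,0],[0,-264,-256],1],[[-22,0,0],[0,-295,-285],1],[[-23,0,0],[0,-310,-300],1]]' 40
python3 - <<'E'
from h import *
print(goal([.495,.046,.20],np.radians(98)),goal([.495,.046,.12],np.radians(98)))
E
```

```text
clock: 1.35
position: [0.3858, 0.2287, 0.2309]
ee_rot: [0.532, -0.467, -0.532, -0.466]
ft_force: [-0.5, 0.6, 0.0]
grip_width: 0.0
(array([  31.1,  -84.3, -195.5]), array([-0.5, -0.1, -0. ])) (array([ 111.1,  -84.3, -195.3]), array([-0.5, -0.1, -0. ]))
```

```bash
python3 -m inch '[[[0,0,0],[2,-8,-19],1],[[0,0,0],[6,-21,-49],1],[[0,0,0],[12,-38,-88],1],[[0,0,0],[20,-55,-127],1],[[0,0,0],[28,-70,-162],1],[[0,0,0],[40,-80,-186],1],[[0,0,0],[60,-84,-195],1],[[0,0,0],[78,-84,-195],1],[[0,0,0],[86,-84,-195],1],[[0,0,0],[86,-84,-195],1]]'
python3 - <<'E'
from h import *
from workcell import camera
print(goal([.495,.046,.097],np.radians(98)))
for n in("side","top"):
    c=camera(n); np.savez(n+"1.npz",**c)
    b=(150,270,180,340) if n=="side" else (150,270,170,330)
    a=c["pixels"][b[0]:b[1],b[2]:b[3],::-1]; cv2.imwrite(f"pics/{n}1.png",cv2.resize(a,None,fx=4,fy=4,interpolation=2))
E
```

```text
clock: 2.6
position: [0.4943, 0.0464, 0.1448]
ee_rot: [0.532, -0.467, -0.532, -0.465]
ft_force: [0.3, 0.2, 0.5]
grip_width: -0.003
(array([47.8, -0.7, -0.4]), array([-0.4, -0.1, -0.1]))
```

View pics/side1.png

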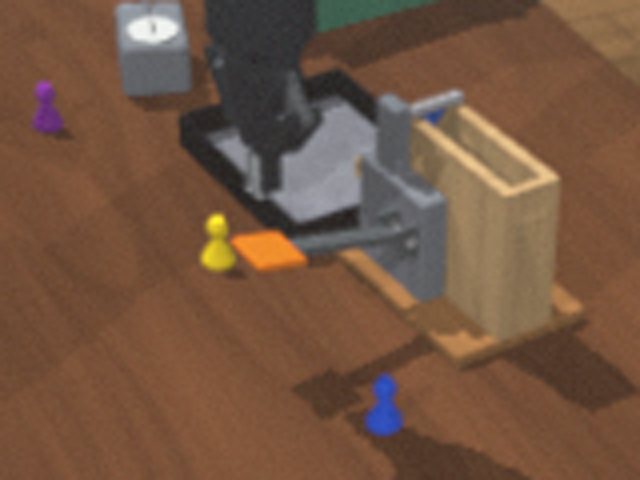

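View pics/top1.png

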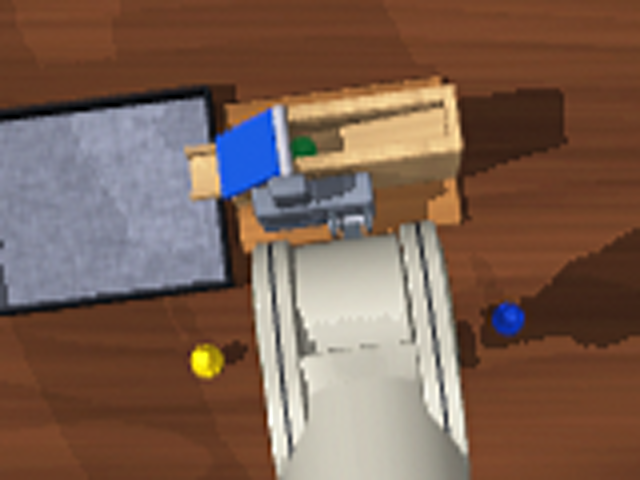

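The side view shows the fingertips at (265,195), directly above the paddle at (268,250) in the zoom. The pawns and lid haven't moved. Before descending I'll check how far the arm is from the cover.

Run:
```python
from h import *
for n in("side","top"):
    c=dict(np.load(n+"1.npz")); P=pts(c,np.ones((420,560),bool)); P=P[(abs(P[:,1]-.05)<.12)&(P[:,0]>.4)&(P[:,0]<.64)&(P[:,2]<.6)&(P[:,2]>.14)]
    for z in np.arange(.14,.6,.03):
        s=P[(P[:,2]>=z)&(P[:,2]<z+.03)]
        if len(s): print(n,round(z,2),len(s),s.min(0).round(3),s.max(0).round(3))
```

```text
side 0.14 143 [0.48 0.03 0.14] [0.64  0.122 0.17 ]
side 0.17 93 [0.476 0.013 0.17 ] [0.508 0.077 0.2  ]
side 0.2 177 [ 0.473 -0.012  0.2  ] [0.513 0.104 0.23 ]
side 0.23 255 [ 0.47  -0.018  0.23 ] [0.512 0.105 0.26 ]
side 0.26 193 [0.455 0.006 0.26 ] [0.528 0.065 0.29 ]
side 0.29 321 [0.454 0.004 0.29 ] [0.529 0.066 0.32 ]
side 0.32 250 [ 0.45 -0.    0.32] [0.535 0.057 0.35 ]
side 0.35 362 [0.45  0.002 0.35 ] [0.533 0.058 0.38 ]
side 0.38 346 [0.451 0.003 0.38 ] [0.529 0.053 0.41 ]
side 0.41 352 [0.449 0.002 0.41 ] [0.529 0.064 0.44 ]
side 0.44 336 [ 0.443 -0.012  0.44 ] [0.542 0.061 0.47 ]
side 0.47 596 [ 0.4   -0.016  0.47 ] [0.549 0.03  0.5  ]
side 0.5 680 [ 0.401 -0.016  0.5  ] [0.548 0.085 0.53 ]
side 0.53 641 [ 0.4   -0.014  0.53 ] [0.524 0.093 0.56 ]
side 0.56 194 [ 0.4   -0.007  0.56 ] [0.455 0.041 0.587]
top 0.14 74 [0.615 0.09  0.141] [0.64  0.116 0.162]
top 0.23 2 [ 0.503 -0.015  0.237] [ 0.506 -0.015  0.239]
top 0.44 1 [0.538 0.023 0.462] [0.538 0.023 0.462]
top 0.47 13 [0.489 0.016 0.471] [0.542 0.081 0.5  ]
top 0.5 479 [ 0.419 -0.011  0.5  ] [0.549 0.099 0.53 ]
top 0.53 1930 [ 0.4   -0.012  0.53 ] [0.531 0.095 0.56 ]
top 0.56 983 [ 0.4   -0.009  0.56 ] [0.462 0.075 0.59 ]
top 0.59 3 [0.401 0.032 0.59 ] [0.401 0.038 0.591]
```

```bash
python3 -m inch '[[[0,0,0],[8,0,0],1],[[0,0,0],[20,0,0],1],[[0,0,0],[30,0,0],1],[[0,0,0],[36,0,0],1],[[0,0,0],[41,0,0],1],[[0,0,0],[45,0,0],1],[[0,0,0],[49,0,0],1],[[0,0,0],[53,0,0],1],[[0,0,0],[57,0,0],1],[[0,0,0],[60,0,0],1]]'
```

```text
clock: 3.95
position: [0.4948, 0.0465, 0.0855]
ee_rot: [0.532, -0.466, -0.532, -0.466]
ft_force: [-3.3, 0.6, 4.4]
grip_width: -0.001
```

```bash
python3 -m inch '[[[0,0,0],[3,0,0],1],[[0,0,0],[7,0,0],1],[[0,0,0],[11,0,0],1],[[0,0,0],[15,0,0],1],[[0,0,0],[19,0,0],1],[[0,0,0],[23,0,0],1],[[0,0,0],[26,0,0],1],[[0,0,0],[29,0,0],1],[[0,0,0],[31,0,0],1],[[0,0,0],[31,0,0],1]]'
```

```text
clock: 5.2
position: [0.4956, 0.0465, 0.0547]
ee_rot: [0.532, -0.466, -0.531, -0.466]
ft_force: [-1.4, 0.5, 6.1]
grip_width: 0.003
```

```bash
python3 -m inch '[[[0,0,0],[1,0,0],1],[[0,0,0],[2,0,0],1],[[0,0,0],[3,0,0],1],[[0,0,0],[3,0,0],1]]'
```

```text
clock: 5.7
position: [0.4961, 0.0466, 0.0521]
ee_rot: [0.533, -0.466, -0.531, -0.466]
ft_force: [-4.3, -0.9, 10.3]
grip_width: -0.004
```

```bash
python3 -m inch '[[[0,0,0],[1,0,0],1],[[0,0,0],[1.5,0,0],1],[[0,0,0],[1.5,0,0],1]]'
python3 - <<'E'
from h import *
from workcell import camera,readout
print(readout.get_obs()["ft_force"])
for n in("side","top"):
    c=camera(n); np.savez(n+"2.npz",**c)
    b=(150,270,180,340) if n=="side" else (150,270,150,310)
    a=c["pixels"][b[0]:b[1],b[2]:b[3],::-1]; cv2.imwrite(f"pics/{n}2.png",cv2.resize(a,None,fx=4,fy=4,interpolation=2))
E
```

```text
clock: 6.08
position: [0.4963, 0.0467, 0.0515]
ee_rot: [0.532, -0.465, -0.531, -0.467]
ft_force: [-9.1, -1.8, 21.5]
grip_width: 0.002
[-9.10025425 -1.8227786  21.48159337]
```

View pics/side2.png

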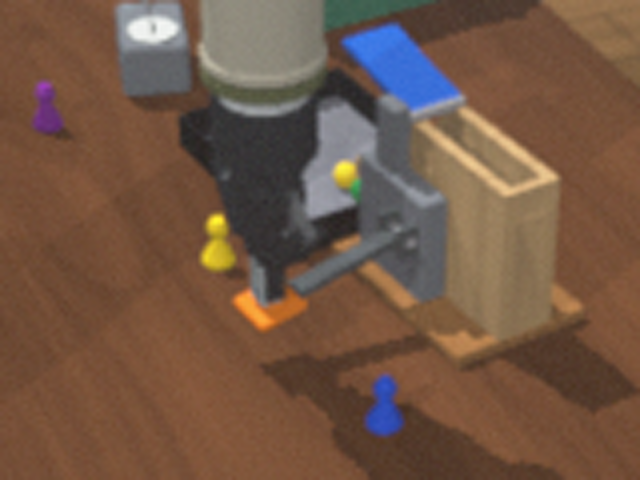

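View pics/top2.png

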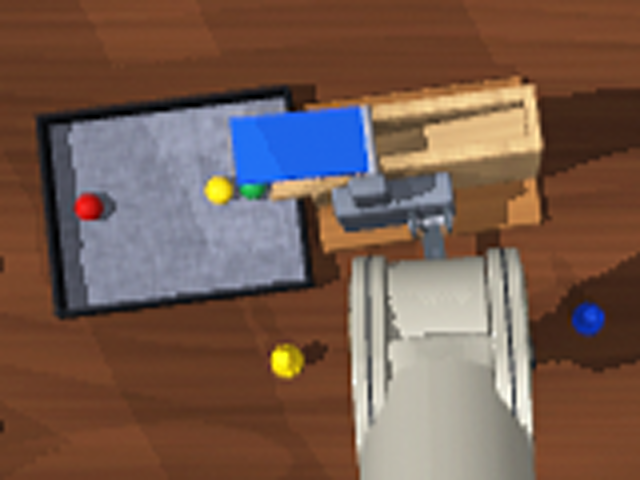

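The lever is at its stop: 21 N with almost no further travel. The lid is open, and in the top zoom red is at (88,207), yellow at (218,190) and green at (250,188), all in or entering the tray. I'll hold the lever down and look again.

```bash
python3 -m inch '[[[0,0,0],[0.5,0,0],1],[[0,0,0],[0.5,0,0],1],[[0,0,0],[0.5,0,0],1],[[0,0,0],[0.5,0,0],1],[[0,0,0],[0.5,0,0],1],[[0,0,0],[0.5,0,0],1],[[0,0,0],[0.5,0,0],1],[[0,0,0],[0.5,0,0],1],[[0,0,0],[0.5,0,0],1],[[0,0,0],[0.5,0,0],1]]'
python3 - <<'E'
from h import *
from workcell import camera,readout
for n in("side","top"):
    c=camera(n); np.savez(n+"3.npz",**c)
    b=(150,270,180,340) if n=="side" else (150,270,150,310)
    a=c["pixels"][b[0]:b[1],b[2]:b[3],::-1]; cv2.imwrite(f"pics/{n}3.png",cv2.resize(a,None,fx=4,fy=4,interpolation=2))
E
```

```text
clock: 7.42
position: [0.4962, 0.0466, 0.0517]
ee_rot: [0.532, -0.465, -0.531, -0.467]
ft_force: [-9.3, -0.9, 18.0]
grip_width: 0.0
```

View pics/top3.png

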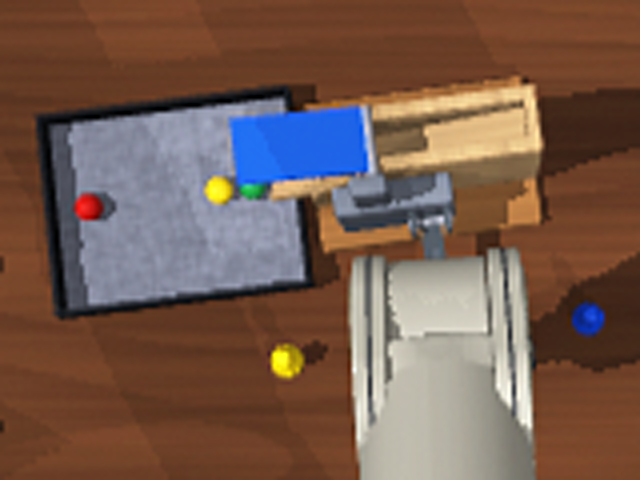

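View pics/side3.png

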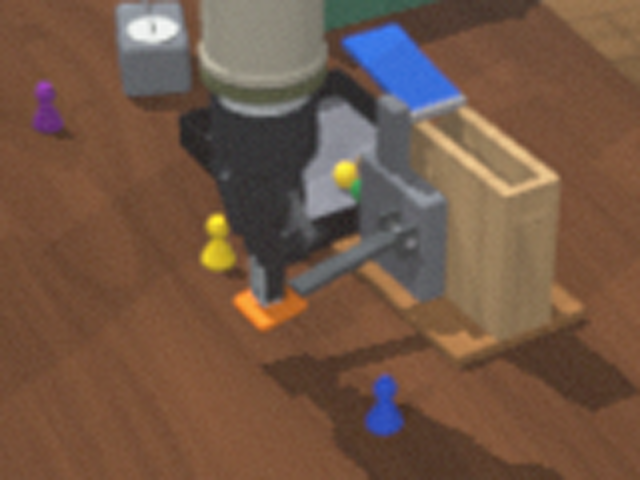

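The marbles are exactly where they were, so they have stopped. I'll check by height that green is lying on the tray floor and not on the spout.

Run:
```python
from h import *
for n,bs in(("top",dict(red=((165,195,180,208),0,8),yel=((200,192,212,204),20,34),grn=((206,190,222,204),45,85))),("side",dict(yel=((260,188,272,200),20,34),grn=((264,192,276,202),45,85)))):
    c=dict(np.load(n+"3.npz")); H=hsv(c)
    for k,(b,lo,hi) in bs.items():
        m=box((H[...,0]>=lo)&(H[...,0]<=hi)&(H[...,1]>130)&(H[...,2]>50),*b); P=pts(c,m); v,u=np.nonzero(m)
        print(n,k,len(P),u.mean().round(1),v.mean().round(1),"median",np.median(P,0).round(3),"max z",P[:,2].max().round(3),"ray@z.017",ray(c,u.mean(),v.mean(),.017).round(3))
c=dict(np.load("top3.npz"))
g=lambda u,v,z: ray(c,150+u/4,150+v/4,z).round(3)
print("tray corners",g(38,116,.03),g(290,88,.03),g(312,285,.03),g(60,317,.03))
```

```text
top red 34 171.7 201.5 median [0.628 0.33  0.023] max z 0.03 ray@z.017 [0.629 0.332 0.017]
top yel 38 204.2 197.2 median [0.642 0.229 0.024] max z 0.032 ray@z.017 [0.643 0.23  0.017]
top grn 19 212.7 197.3 median [0.642 0.202 0.022] max z 0.029 ray@z.017 [0.642 0.203 0.017]
side yel 27 265.9 193.3 median [0.635 0.226 0.021] max z 0.032 ray@z.017 [0.639 0.233 0.017]
side grn 2 268.5 196.5 median [0.636 0.205 0.021] max z 0.023 ray@z.017 [0.638 0.211 0.017]
tray corners [0.698 0.369 0.03 ] [0.721 0.171 0.03 ] [0.564 0.153 0.03 ] [0.54  0.348 0.03 ]
```

All three marbles lie on the tray floor: their tops are at about 0.03 m, and green at y = 0.203 is well inside the edge at about 0.163. Now I'll ease the lever up.

```bash
python3 -m inch '[[[0,0,0],[-1,0,0],1],[[0,0,0],[-3,0,0],1],[[0,0,0],[-5,0,0],1],[[0,0,0],[-8,0,0],1],[[0,0,0],[-11,0,0],1],[[0,0,0],[-14,0,0],1],[[0,0,0],[-17,0,0],1],[[0,0,0],[-20,0,0],1],[[0,0,0],[-22,0,0],1],[[0,0,0],[-24,0,0],1]]'
```

```text
clock: 8.78
position: [0.4961, 0.0466, 0.0756]
ee_rot: [0.532, -0.465, -0.531, -0.467]
ft_force: [-3.5, -0.4, 4.4]
grip_width: -0.005
```

```bash
python3 -m inch '[[[0,0,0],[-2,0,0],1],[[0,0,0],[-4,0,0],1],[[0,0,0],[-6,0,0],1],[[0,0,0],[-8,0,0],1],[[0,0,0],[-10,0,0],1],[[0,0,0],[-12,0,0],1],[[0,0,0],[-14,0,0],1],[[0,0,0],[-16,0,0],1],[[0,0,0],[-17,0,0],1],[[0,0,0],[-18,0,0],1]]'
```

```text
clock: 10.02
position: [0.496, 0.0466, 0.0936]
ee_rot: [0.532, -0.465, -0.531, -0.467]
ft_force: [2.3, 0.2, 2.1]
grip_width: -0.002
```

Still in contact at 2 N, so I'll do the last few millimetres more slowly.

```bash
python3 -m inch '[[[0,0,0],[-1,0,0],1],[[0,0,0],[-2,0,0],1],[[0,0,0],[-3,0,0],1],[[0,0,0],[-4,0,0],1],[[0,0,0],[-5,0,0],1],[[0,0,0],[-6,0,0],1],[[0,0,0],[-7,0,0],1],[[0,0,0],[-8,0,0],1],[[0,0,0],[-9,0,0],1],[[0,0,0],[-10,0,0],1]]'
```

```text
clock: 11.28
position: [0.4959, 0.0466, 0.1036]
ee_rot: [0.532, -0.466, -0.531, -0.467]
ft_force: [-0.1, -0.1, -0.1]
grip_width: -0.004
```

```bash
python3 -m inch '[[[0,0,0],[-5,0,0],1],[[0,0,0],[-15,0,0],1],[[0,0,0],[-30,0,0],1],[[0,0,0],[-50,0,0],1],[[0,0,0],[-70,0,0],1],[[0,0,0],[-90,10,0],1],[[0,0,0],[-105,25,0],1],[[0,0,0],[-115,40,0],1],[[0,0,0],[-120,50,0],1],[[0,0,0],[-120,50,0],1]]'
python3 - <<'E'
from h import *
from workcell import camera,readout
for n in("side","top"):
    c=camera(n); np.savez(n+"4.npz",**c); 
    b=(150,270,180,340) if n=="side" else (150,270,150,310)
    a=c["pixels"][b[0]:b[1],b[2]:b[3],::-1]; cv2.imwrite(f"pics/{n}4.png",cv2.resize(a,None,fx=4,fy=4,interpolation=2))
    c0=dict(np.load(n+"0.npz"))
    d=np.abs(c["pixels"].astype(int)-c0["pixels"]).max(2)>60
    k,_,st,ce=cv2.connectedComponentsWithStats(d.astype(np.uint8))
    print(n,[(list(map(int,s[:5]))) for s in st[1:] if s[4]>6])
print(readout.get_obs()["ft_force"])
E
```

```text
clock: 12.52
position: [0.4461, 0.04, 0.2242]
ee_rot: [0.532, -0.465, -0.531, -0.467]
ft_force: [-0.5, -0.1, -0.4]
grip_width: -0.005
side [[48, 0, 3, 6, 11], [55, 0, 30, 23, 212], [2, 3, 11, 39, 148], [10, 6, 5, 5, 10], [0, 10, 6, 29, 88], [92, 10, 82, 17, 277], [14, 29, 12, 19, 144], [178, 35, 75, 61, 2460], [2, 40, 5, 3, 9], [69, 61, 21, 25, 177], [80, 85, 4, 6, 9], [84, 96, 5, 7, 10], [210, 96, 34, 44, 624], [212, 99, 4, 4, 9], [81, 110, 4, 4, 10], [21, 125, 41, 24, 233], [216, 144, 25, 28, 261], [3, 146, 3, 11, 21], [225, 172, 6, 8, 20], [248, 176, 6, 8, 31], [9, 178, 15, 14, 82], [14, 184, 14, 25, 201], [264, 190, 6, 10, 38], [7, 193, 9, 43, 144], [28, 196, 10, 18, 64], [73, 200, 10, 40, 179], [16, 205, 2, 8, 10], [60, 204, 17, 39, 318], [16, 237, 5, 10, 12], [26, 255, 5, 8, 23], [118, 294, 10, 11, 47], [57, 319, 5, 10, 28]]
top [[243, 184, 6, 6, 27], [201, 193, 17, 8, 102], [169, 198, 10, 7, 58], [232, 224, 83, 144, 7197], [413, 258, 5, 8, 20], [0, 369, 86, 51, 1289], [41, 371, 22, 21, 271], [317, 377, 11, 43, 210], [258, 378, 56, 42, 1486], [246, 418, 5, 2, 7]]
[ 0.2540072   0.15637655 -0.89584487]
```

View pics/side4.png

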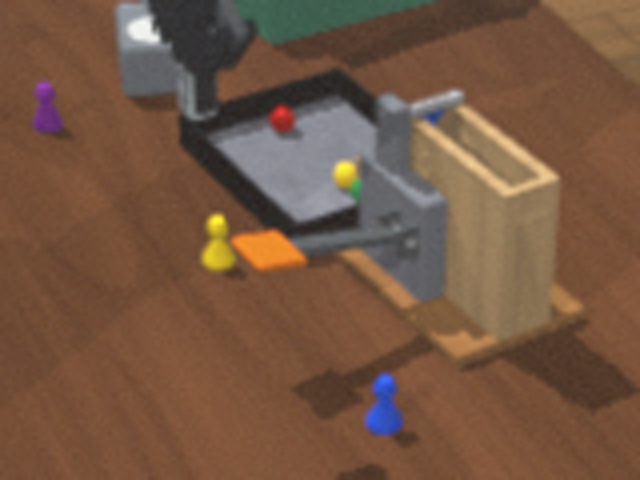

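View pics/top4.png

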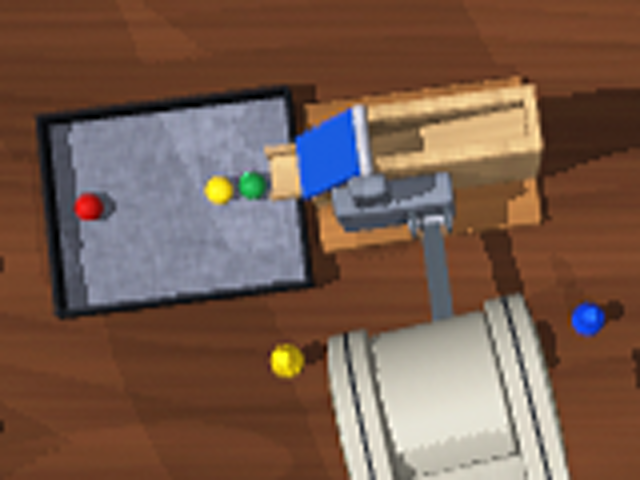

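The lid is shut, the lever is up, and all three marbles are in the tray: red (88,207), yellow (218,190), green (252,185). One small change shows near the green pawn at top (413,258), probably a shadow. I'll check it from the saved images.

Run:
```python
from h import *
for n,b in(("top",(405,250,432,275)),("side",(295,342,320,372))):
    for i in "04":
        c=dict(np.load(n+i+".npz")); H=hsv(c); m=box((H[...,0]>=45)&(H[...,0]<=85)&(H[...,1]>130)&(H[...,2]>50),*b); v,u=np.nonzero(m)
        print(n,i,len(u),u.mean().round(2),v.mean().round(2), c["pixels"][b[1]:b[3],b[0]:b[2]].mean((0,1)).round(1))
ims=[cv2.resize(dict(np.load(f"top{i}.npz"))["pixels"][235:285,390:450,::-1],None,fx=6,fy=6) for i in "04"]
cv2.imwrite("pics/green.png",np.hstack(ims))
```

```text
top 0 64 417.34 261.52 [103.   73.4  42.1]
top 4 63 417.38 261.46 [75.4 54.6 31.5]
side 0 111 305.38 359.14 [105.4  92.1  59.8]
side 4 117 305.42 359.02 [82.1 78.  51.5]
```

View pics/green.png

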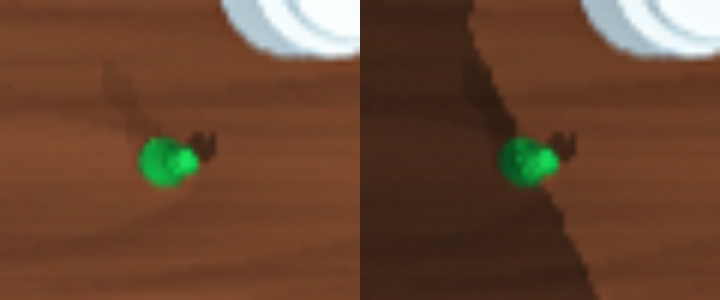

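The green pawn hasn't moved; the change is the arm's shadow falling across it. Handing in.

```bash
python3 -c "
from workcell import manip
print(manip.hand_in())"
```

```text
the job is handed in; nothing more can be done
None
```

The job is done and handed in, at about 12.6 s of the 32 s allowed.

- **Press:** I pushed the paddle down with closed fingertips to its solid stop. The force rose to about 21 N with almost no further travel. The lid opened fully and I held the lever down for about 2 s in all.
- **Marbles:** All three stopped rolling and lay on the tray floor, with their tops about 30 mm above the table and clear of the spout, before I let the lever up.
- **Return:** I eased the lever up at about 8 to 24 mm/s. The fingers were still in contact near the top, and the force dropped to zero only over the last few millimetres. I then raised the arm 120 mm and moved it back 50 mm.
- **Last checks:** Final images show the lid shut, the lever at rest and the marbles in the tray. Comparing with the first images, I saw no shift in the tray, pawns, jar or timer, though the gripper partly hid the timer in the last side view. One small difference at the green pawn was the arm's shadow. The lid's closing speed was not measured directly; it follows from the paddle speed. No check failed.

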